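Clear the page on the lab office desk

ROBOT

A 7-joint arm with a two-finger parallel gripper is mounted at the origin on the work surface. World frame = base frame: x ahead of the robot, y to its left, z up, the work surface at z = 0. Lengths are in m, angles in rad, forces in N, time in s.
With the tool pointing down it reaches from about 0.35 to 0.775 m from the base axis. Payload 3.1 kg.
Tool frame: the origin (TCP) lies on the centre line of the jaws, within the pads' length; the fingertips stand 14 mm ahead of it and the grasp point (between the pads) lies 5 mm behind it; z points along the fingers, y is the line along which they close (so a half turn about z gives the same grasp; the last joint's range is limited). The gripper opens to 85 mm and grips with 20 to 120 N. Pads are 22 mm wide; open, the fingers measure 114 mm over their backs; the gripper's body (76 mm by 85 mm) begins 54 mm behind the grasp point. The pads swing forward as they close: fully open they stand 13 mm farther back than shut.
Start: joints at [-1.387, 0.311, 0.014, 1.512, -0.004, 1.319, -0.027], TCP at [0.123, 0.536, 0.245] pointing down, gripper open.
Joint ranges: [-2.7, 2.7], [-0.3, 1.91], [-1.27, 1.3], [0.12, 2.57], [-1.44, 4.58], [0.2, 2.03], [-3.05, 3.05]. Speed limits (rad/s): [2.79, 2.79, 3.14, 3.14, 3.14, 3.14, 3.14].

INTERFACE

Orientations are given as a unit quaternion [x, y, z, w].
In Python, from plant import robot gives the robot as it stands.
- The arm moves only by the shell command python3 -m crank 'ROWS' [FORCE]. ROWS is text: rows parted by semicolons, each of 7 numbers parted by spaces: the shift along the tool's x, y, z in cm, then the turn, a rotation vector about the tool's x, y, z in rad, then the opening in per cent of the stroke, from 0 (shut) to 100 (fully open). In form: tx ty tz rx ry rz hand; .... A call has 1 to 8 rows; each row is the pose to reach, as a shift and turn from the pose commanded when the call began, along the tool's axes at that moment; what a row does not reach only later rows make up. A row lasts 1/12 s, in which the tool goes at most 41.7 mm and 7.16 degrees, less where a joint would pass 70% of its speed; a pose out of reach is approached as far as the arm can. A call with a gripper value outside its range is refused whole. The fingers move at their own pace and stop on an object; FORCE is the grip in N (left out, the last holds). Time passes only in rows, so rows that repeat a pose let the fingers close. It gives the time, the measured TCP pose, the force, the opening and the grip force at its end, in the units of the state.
- robot.observe(): the state, without advancing time (a new reading comes with each control period).
- robot.grab_frame(name): name is "side" or "top" or "wrist"; returns a dict with "img" (420x560x3 uint8, red, green, blue), "z_map" (420x560 float32, m along the optical axis (not along the pixel's ray), 0 where there is no reading), "intrinsics" (3x3 intrinsics, pixels), "dist_coeffs" ([k1, k2, p1, p2, k3] as OpenCV has them; the pictures are not rectified), "rvec" (rotation vector, rad) and "tvec" (3), from world to camera coordinates, as OpenCV has them. Camera axes: x right, y down, z forward; pixel columns grow to the right and rows downward; lengths in m; the calibration is good to about 2 mm. A picture is of the moment at which its call begins.
- robot.job_done(): hands the job in; it is judged then, once.
Trained networks look in the newest picture that a camera, given by its name, has taken for a name from the list of things; names that differ only in an ending like _2 or _b are one class to them, and where a whole thing is asked for, a point or a joint stands for the part that bears it (a point fixed in the world has none). Each returns a list of dicts, best first, with "score" (0 to 1); they miss things now and then, are a little off and sometimes report something else, mostly with a low value. They report only what shows in the picture. A call takes as long as a camera call.
- robot.regions_of(query, camera): "region" (420x560 bool, what is visible of it) and "centre" ([column, row] in pixels, amid what is visible of it).
The state is a dict: "time": time; "joint_positions": joint angles; "qd": joint speeds; "tau": joint torques, N m; "ee_pos": TCP position; "eef_rot": TCP orientation; "ft_force": force on the tool from outside, world axes, zero at the start; "torque": the same for the moment, N m; "finger_gap": finger opening in m; "finger_force": force on a finger pad.
Only numpy, scipy, OpenCV 4.12 (cv2) and the standard library are available. Lean on these libraries where they do the work, as an engineer would, in place of code of your own. Each camera call takes 0.05 s, during which the arm holds its last target. There are 200 camera calls.

TASK

Clear the printed page by pushing, without lifting or tipping anything: push the red hole punch away from you along the desk until its far side is flush against the front of the grey desk organiser, and push the blue mug along the desk until its whole foot stands on the round cork coaster. Leave everything else on the desk where it is.

Things in the scene. Friction and masses are not known exactly. Their poses are not given: they have to be found in the camera images.
- mug: Blue round tumbler mug without a handle, loose, about 0.3 kg, standing upright on the page. 72 mm across at the foot, 76 mm at the rim, 72 mm high. Origin: centre of its underside; z up.
- punch: Red two-hole paper punch, loose, about 0.4 kg, on the page beside the mug. Its base is a solid block 70 mm (x) by 100 mm (y), 26 mm high, with upright sides that stick out past all that is above; with the lever it is 54 mm high. Origin: centre of its underside; its x axis points from the side nearer the robot to the far side, y to the left. The base's near and far sides lie 35 mm from the origin.
- punch_far_left (a point): Far left corner of the punch's base, 10 mm above the desk (punch frame: x +35, y +50 mm).
- punch_far_right (a point): Far right corner of the punch's base, 10 mm above the desk (punch frame: x +35, y -50 mm).
- organiser_face (a point): Middle of the lower edge of the front face (facing the robot) of the grey desk organiser, which is fixed to the desk. The front face is flat, upright, 420 mm wide along this point's y and 55 mm high; x points into the organiser (away from the robot), square to the face.
- coaster: Round cork coaster let in level with the desk pad (nothing to catch on), 110 mm across, on the left or the right of the page. Origin: its centre. It is fixed.
- page: Printed A4 page lying flat, 210 mm (x) by 297 mm (y), fixed and level with the desk pad; origin at its centre. Nothing catches on its edges.
- wallet: Bystander, loose: dark brown leather wallet lying flat, 90 x 100 x 18 mm. Origin: centre of its underside.
- mouse: Bystander, loose: white computer mouse, 105 x 60 x 32 mm. Origin: centre of its underside.
- highlighter: Bystander, loose: yellow-green highlighter pen lying along its y, 115 x 19 x 15 mm. Origin: centre of its underside.
- notes: Bystander, loose: block of yellow sticky notes, 76 x 76 x 20 mm. Origin: centre of its underside.
- stapler: Bystander, loose: blue and black stapler, 135 x 38 mm, 57 mm high. Origin: centre of its underside.
- bottle: Bystander, loose: pale blue water bottle standing upright, 66 mm across, 190 mm high. Origin: centre of its underside.

How it is judged:
By the outcome, as a careful person would: the job done as asked, in the order asked, and still so for the second after the job is handed in, with the robot touching nothing.
It also fails if it takes over 64 s, if anything falls off the work surface, if the arm or the gripper's body presses on something with over 40 N, if the wrist force passes 120 N, or if a joint passes its speed limit or range.

## Working session

There is one attempt and no reset: what is moved stays moved. The work goes in short steps, Python scripts to look and compute and a shell command to move; the robot and the scene stay as the last step left them, time stands still between calls to the robot, and variables do not carry over. Pictures are saved under pics/ and viewed, at most 10 in all, crops included, and the job is handed in when it is done.

```bash
ls; mkdir -p pics; cat > h.py <<'E'
import numpy as np,cv2
from plant import robot
def grab(n):
    f=robot.grab_frame(n); f['R']=cv2.Rodrigues(np.array(f['rvec'],float))[0]; f['t']=np.array(f['tvec'],float).ravel(); return f
def cloud(f):
    K=np.array(f['intrinsics']);h,w=f['z_map'].shape
    g=np.stack(np.meshgrid(np.arange(w),np.arange(h)),-1).reshape(-1,1,2).astype(float)
    u=cv2.undistortPoints(g,K,np.array(f['dist_coeffs'])).reshape(h,w,2)
    z=f['z_map'].astype(float); c=np.dstack([u[...,0]*z,u[...,1]*z,z])
    P=(c-f['t'])@f['R']; P[z==0]=np.nan; return P
def save(f,n): cv2.imwrite('pics/'+n,f['img'][:,:,::-1])
E
python3 - <<'E'
from h import *
np.set_printoptions(precision=4,suppress=True)
for c in ('top','side'):
    f=grab(c); save(f,c+'0.png'); P=cloud(f)
    for n in ['mug','punch','coaster','page','wallet','mouse','highlighter','notes','stapler','bottle','organiser_face']:
        r=robot.regions_of(n,c)
        for d in r[:2]:
            q=P[d['region']]; q=q[~np.isnan(q[:,0])]
            if len(q): print(c,n,round(d['score'],2),np.round(d['centre']),np.median(q,0),np.percentile(q,2,0),np.percentile(q,98,0))
s=robot.observe(); print(s['time'],s['ee_pos'],s['eef_rot'],s['ft_force'])
E
```

```text
pics
top mug 0.8 [263. 210.] [0.5047 0.0844 0.0105] [0.4682 0.0476 0.0036] [0.5344 0.1163 0.0763]
top punch 0.64 [320. 202.] [ 0.5166 -0.0784  0.0516] [ 0.4848 -0.1276  0.0136] [ 0.5514 -0.0316  0.0589]
top punch 0.32 [394. 283.] [ 0.2988 -0.2798  0.0275] [ 0.249  -0.3123 -0.0003] [ 0.3516 -0.2537  0.0365]
top coaster 0.9 [395. 215.] [ 0.4814 -0.2855  0.0022] [ 0.4316 -0.3359 -0.0033] [ 0.5318 -0.2359  0.0073]
top page 0.55 [288. 230.] [ 0.4419 -0.0016  0.002 ] [ 0.3629 -0.1507 -0.0033] [0.5655 0.136  0.007 ]
top wallet 0.68 [191. 224.] [0.4648 0.2721 0.0189] [0.4212 0.2251 0.013 ] [0.509  0.3196 0.0243]
top mouse 0.91 [396. 284.] [ 0.299  -0.2814  0.0284] [ 0.2493 -0.3189  0.0014] [ 0.3509 -0.255   0.0365]
top highlighter 0.52 [401. 175.] [ 0.5982 -0.3171  0.0145] [ 0.5892 -0.3676  0.0084] [ 0.6094 -0.2617  0.02  ]
top notes 0.92 [180. 157.] [0.6432 0.3034 0.0212] [0.6064 0.2665 0.005 ] [0.681  0.3422 0.0268]
top stapler 0.6 [133. 178.] [0.595  0.4203 0.0511] [0.5331 0.4092 0.002 ] [0.6576 0.4458 0.0602]
top stapler 0.45 [400. 175.] [ 0.5982 -0.3137  0.0145] [ 0.5894 -0.3669  0.0083
[... 1182 characters left out ...]
[366. 204.] [ 0.767  -0.0498  0.0395] [ 0.695  -0.2019  0.0046] [0.8515 0.2143 0.0578]
side highlighter 0.79 [372. 287.] [ 0.5936 -0.3204  0.0132] [ 0.5859 -0.3721 -0.0003] [ 0.6159 -0.2636  0.0175]
side notes 0.71 [284. 172.] [0.6376 0.2885 0.0211] [0.6047 0.2655 0.0077] [0.6756 0.3337 0.0261]
side stapler 0.77 [257. 157.] [0.5953 0.4176 0.0292] [ 0.5308  0.4064 -0.0013] [0.6554 0.5292 0.057 ]
side stapler 0.29 [371. 288.] [ 0.5929 -0.3231  0.0137] [ 0.5861 -0.3722  0.0011] [ 0.6049 -0.2636  0.0175]
side organiser_face 0.84 [364. 203.] [ 0.7669 -0.0449  0.039 ] [ 0.695  -0.2019  0.0035] [0.8523 0.2151 0.0578]
1.2 [0.1231 0.5361 0.2453] [0.1127 0.9936 0.     0.    ] [-0.196   1.0859 -0.0671]
```

```bash
cat >> h.py <<'E'
def faceline(P,m=None):
    x=P.reshape(-1,3); k=(x[:,0]>.66)&(x[:,0]<.73)&(abs(x[:,1])<.19)&(x[:,2]>.015)&(x[:,2]<.045); q=x[k]
    return q
def base(c):
    """min-area rect of punch points, yaw"""
    f=grab(c);P=cloud(f);r=robot.regions_of('punch',c)
    r=[d for d in r if abs(np.nanmedian(P[d['region']][:,1])+.08)<.1][0]
    q=P[r['region']];q=q[~np.isnan(q[:,0])]
    return f,P,q
E
python3 - <<'E'
from h import *
np.set_printoptions(precision=4,suppress=True)
ims=[]
for c in ('top','side'):
    f,P,q=base(c)
    for lo,hi in((.004,.022),(.02,.032),(.032,.07)):
        a=q[(q[:,2]>lo)&(q[:,2]<hi)]
        if len(a)>10: print(c,lo,len(a),np.percentile(a,[2,98],axis=0)[:,:2].ravel(),cv2.minAreaRect(a[:,:2].astype(np.float32)*1000))
    a=faceline(P)
    if len(a)>20:
        for _ in range(5):
            p=np.polyfit(a[:,1],a[:,0],1); r=a[:,0]-np.polyval(p,a[:,1]); a=a[abs(r)<2*r.std()]
        print(c,'face',len(a),p,r.std())
    y0,x0=(90,170) if c=='top' else (150,220)
    ims.append(cv2.resize(f['img'][y0:y0+180,x0:x0+260],(780,540),interpolation=cv2.INTER_CUBIC))
    m=[d for d in robot.regions_of('mug',c)][0]; q=P[m['region']]; q=q[~np.isnan(q[:,0])]
    a=q[q[:,2]>.066]; print(c,'rim',cv2.minEnclosingCircle(a[:,:2].astype(np.float32)))
cv2.imwrite('pics/t1.png',ims[0][:,:,::-1]);cv2.imwrite('pics/s1.png',ims[1][:,:,::-1])
E
```

```text
top 0.004 30 [ 0.4817 -0.1321  0.5516 -0.029 ] ((519.8195190429688, -81.29438781738281), (102.30448150634766, 70.32386016845703), 84.55044555664062)
top 0.02 183 [ 0.4822 -0.1312  0.5573 -0.0286] ((519.9591674804688, -80.34101104736328), (100.11749267578125, 70.50365447998047), 84.32035827636719)
top 0.032 737 [ 0.489  -0.1216  0.5506 -0.0385] ((519.9097290039062, -79.76261901855469), (86.76668548583984, 62.018287658691406), 84.33910369873047)
top face 344 [0.072  0.7074] 0.0005992395790267525
top rim ((0.5016854405403137, 0.0818951427936554), 0.03759458288550377)
side 0.004 156 [ 0.4788 -0.1316  0.5448 -0.0354] ((499.1416931152344, -72.80308532714844), (66.76460266113281, 141.0673370361328), 14.519121170043945)
side 0.02 244 [ 0.4804 -0.132   0.5439 -0.0347] ((515.7850341796875, -80.44993591308594), (103.66797637939453, 67.67665100097656), 85.81070709228516)
side 0.032 504 [ 0.486  -0.123   0.5455 -0.0404] ((517.0642700195312, -80.20555114746094), (88.5730972290039, 61.02096176147461), 83.30052947998047)
side face 424 [0.0706 0.7063] 0.0008967582318507892
side rim ((0.50124591588974, 0.08494860678911209), 0.04190370813012123)
```

View pics/t1.png

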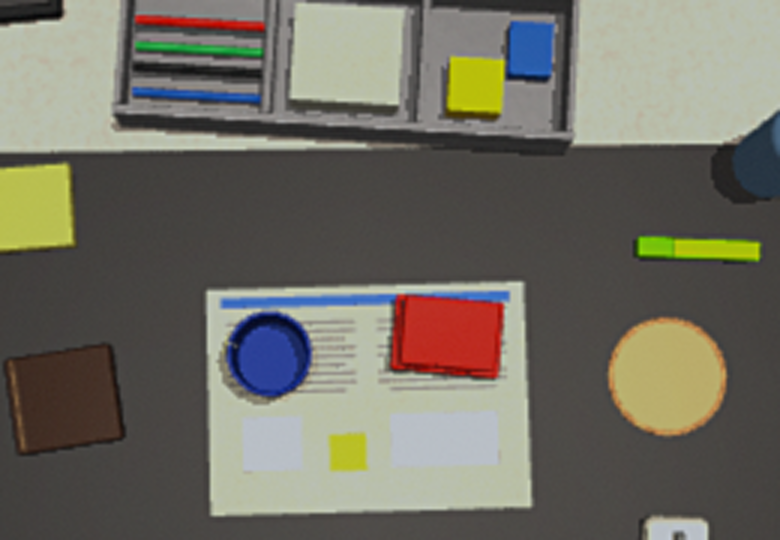

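View pics/s1.png

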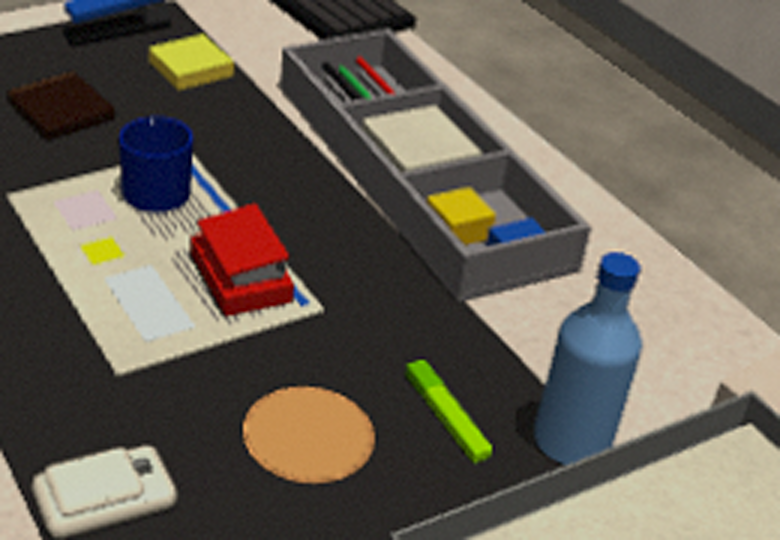

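```bash
cat >> h.py <<'E'
from scipy.spatial.transform import Rotation as Ro
def row(p,yaw,tilt=0):
    """row to world TCP p; tool x at yaw deg, tool z down, tilt deg about tool y"""
    s=robot.observe(); R0=Ro.from_quat(s['eef_rot'])
    x=np.array([np.cos(np.radians(yaw)),np.sin(np.radians(yaw)),0]); z=np.array([0,0,-1.])
    R=Ro.from_matrix(np.c_[x,np.cross(z,x),z])*Ro.from_rotvec([0,np.radians(tilt),0])
    d=R0.inv().apply(np.array(p)-s['ee_pos'])*100; r=(R0.inv()*R).as_rotvec()
    print(np.round(d,2),np.round(r,3),'| at',np.round(s['ee_pos'],4),'F',np.round(s['ft_force'],1),'t',s['time'],'gap',s['finger_gap'])
N=np.array([np.cos(.0712),-np.sin(.0712),0])
C=np.array([.519,-.0805,0])
E
python3 - <<'E'
from h import *
row([.36,.27,.25],175.92)
print(C-N*.075)
E
```

```text
[-29.04 -20.63  -0.47] [ 0.     0.    -0.155] | at [0.1231 0.5361 0.2453] F [ 0.  -0.2  0.2] t 1.5 gap 0.08566590881106383
[ 0.44419002 -0.07516451  0.        ]
```

```bash
r='x'; python3 -m crank '-29 -20.6 -0.5 0 0 -0.155 60;-29 -20.6 -0.5 0 0 -0.155 60;-29 -20.6 -0.5 0 0 -0.155 60;-29 -20.6 -0.5 0 0 -0.155 60;-29 -20.6 -0.5 0 0 -0.155 60;-29 -20.6 -0.5 0 0 -0.155 60;-29 -20.6 -0.5 0 0 -0.155 60;-29 -20.6 -0.5 0 0 -0.155 60'
python3 -c "
from h import *
row([.436,-.0746,.2],175.92)"
```

```text
time: 2.17
ee_pos: [0.3452, 0.286, 0.2504]
eef_rot: [0.035, 0.999, 0.0, 0.0]
ft_force: [-0.2, 0.2, 0.3]
finger_gap: 0.0512
finger_force: 0.0
[-11.59 -35.34   5.01] [0.001 0.001 0.001] | at [0.3452 0.286  0.2504] F [-0.2  0.2  0.3] t 2.1667 gap 0.05123576219736114
```

```bash
python3 -m crank '-10 -33.4 5 0 0 0 60;-10 -33.4 5 0 0 0 60;-10 -33.4 5 0 0 0 60;-10 -33.4 5 0 0 0 60;-10 -33.4 5 0 0 0 60;-10 -33.4 5 0 0 0 60;-10 -33.4 5 0 0 0 60;-10 -33.4 5 0 0 0 60'
python3 -m crank '0 0 0 0 0 0 60;0 0 0 0 0 0 60'
python3 -c "
from h import *
row([.436,-.0746,.024],175.92)"
```

```text
time: 2.83
ee_pos: [0.4164, -0.0361, 0.2029]
eef_rot: [0.035, 0.999, 0.0, 0.001]
ft_force: [0.4, 0.6, -1.0]
finger_gap: 0.0513
finger_force: 0.0
time: 3.0
ee_pos: [0.4162, -0.037, 0.2027]
eef_rot: [0.039, 0.999, -0.0, 0.0]
ft_force: [0.5, 0.9, -0.4]
finger_gap: 0.0512
finger_force: 0.0
[-2.26 -3.58 17.87] [-0.     0.    -0.007] | at [ 0.4162 -0.037   0.2027] F [ 0.5  0.9 -0.4] t 3.0 gap 0.05118320047777437
```

```bash
python3 -m crank '-2.2 -3.6 5 0 0 -0.007 60;-2.2 -3.6 9 0 0 -0.007 60;-2.2 -3.6 13 0 0 -0.007 60;-2.2 -3.6 17 0 0 -0.007 60;-2.2 -3.6 17.9 0 0 -0.007 60;-2.2 -3.6 17.9 0 0 -0.007 60;-2.2 -3.6 17.9 0 0 -0.007 60'
python3 - <<'E'
from h import *
row([.436,-.0746,.024],175.92)
f=grab('side');cv2.imwrite('pics/s2.png',cv2.resize(f['img'][150:330,180:440],(780,540))[:,:,::-1])
E
```

```text
time: 3.58
ee_pos: [0.4349, -0.0703, 0.023]
eef_rot: [0.031, 1.0, 0.0, -0.001]
ft_force: [-0.5, 0.0, 0.5]
finger_gap: 0.0514
finger_force: 0.0
[-0.13 -0.43 -0.1 ] [ 0.    -0.003  0.01 ] | at [ 0.4349 -0.0703  0.023 ] F [-0.5  0.   0.5] t 3.5833 gap 0.05135874176926246
```

View pics/s2.png

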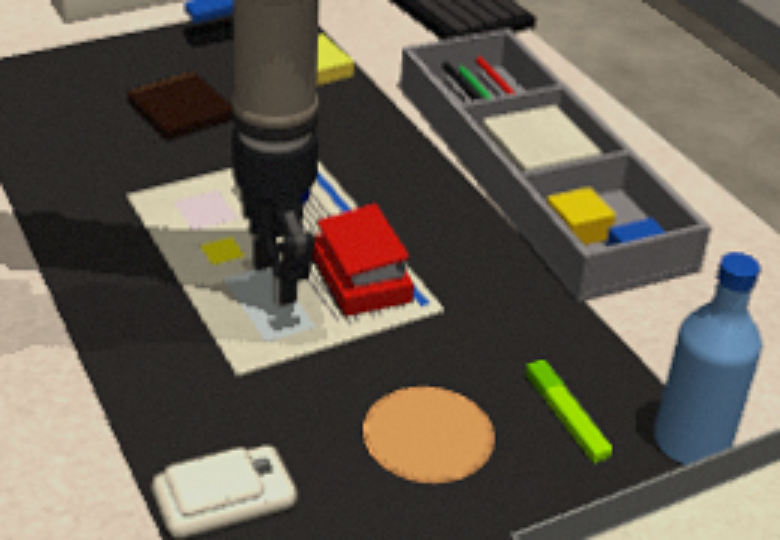

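```bash
python3 -m crank '-1 -0.4 0 0 0 0.01 60;-2 -0.4 0 0 0 0.01 60;-3 -0.4 0 0 0 0.01 60;-4 -0.4 0 0 0 0.01 60;-5 -0.4 0 0 0 0.01 60;-6 -0.4 0 0 0 0.01 60;-7 -0.4 0 0 0 0.01 60;-8 -0.4 0 0 0 0.01 60'
python3 - <<'E'
from h import *
row(C+N*(.1465-.046)+[0,0,.024],175.92)
for c in ('top','side'):
    f,P,q=base(c)
    for lo,hi in((.02,.032),(.032,.07)):
        a=q[(q[:,2]>lo)&(q[:,2]<hi)]
        if len(a)>10: print(c,lo,len(a),cv2.minAreaRect(a[:,:2].astype(np.float32)*1000))
E
```

```text
time: 4.3
ee_pos: [0.5148, -0.0798, 0.0261]
eef_rot: [0.036, 0.999, 0.001, -0.0]
ft_force: [-3.7, -0.5, -0.4]
finger_gap: 0.0511
finger_force: 1.7
[-10.47  -0.02   0.2 ] [ 0.002 -0.001 -0.001] | at [ 0.5148 -0.0798  0.0261] F [-3.7 -0.5 -0.4] t 4.3 gap 0.051053646040756295
top 0.02 56 ((567.5131225585938, -36.104400634765625), (8.116307258605957, 58.99999237060547), 84.23304748535156)
top 0.032 125 ((564.9373779296875, -44.34912872314453), (22.93868637084961, 58.24616241455078), 73.79188537597656)
side 0.02 160 ((560.515869140625, -117.31452941894531), (35.7913932800293, 71.88982391357422), 77.58184814453125)
side 0.032 329 ((571.3276977539062, -96.07969665527344), (120.49256896972656, 57.782588958740234), 60.632572174072266)
```

```bash
python3 -m crank '-1.2 0 0.1 0 0 0 60;-2.4 0 0.1 0 0 0 60;-3.6 0 0.1 0 0 0 60;-4.8 0 0.1 0 0 0 60;-6 0 0.1 0 0 0 60;-7.2 0 0.1 0 0 0 60;-8.2 0 0.1 0 0 0 60;-9 0 0.1 0 0 0 60'
python3 - <<'E'
from h import *
row(C+N*(.1465-.046)+[0,0,.024],175.92)
ims=[]
for c in ('top','side'):
    f=grab(c); y0,x0=(80,240) if c=='top' else (150,240)
    ims.append(cv2.resize(f['img'][y0:y0+120,x0:x0+120],(400,400),interpolation=cv2.INTER_CUBIC))
cv2.imwrite('pics/b3.png',np.hstack(ims)[:,:,::-1])
E
```

```text
time: 5.17
ee_pos: [0.6042, -0.087, 0.0232]
eef_rot: [0.037, 0.999, 0.0, -0.001]
ft_force: [-4.9, 1.1, 3.7]
finger_gap: 0.0514
finger_force: 2.8
[-1.51  0.05 -0.08] [ 0.001 -0.002 -0.002] | at [ 0.6042 -0.087   0.0232] F [-4.9  1.1  3.7] t 5.1667 gap 0.05138980202098324
```

View pics/b3.png

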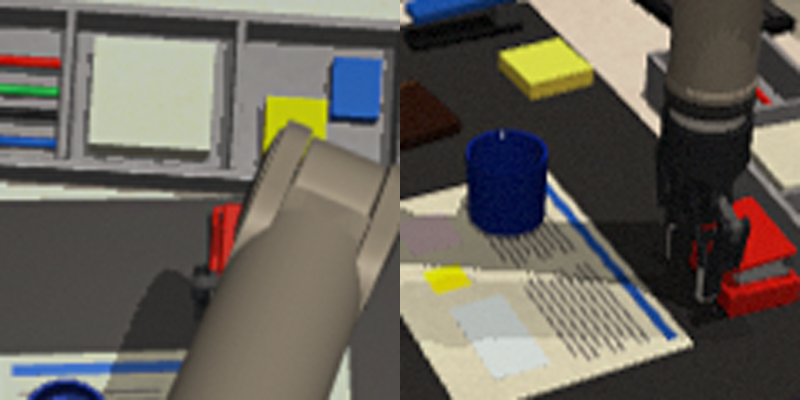

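```bash
python3 -m crank '-0.4 0 -0.1 0 0 0 60;-0.8 0 -0.1 0 0 0 60;-1.1 0 -0.1 0 0 0 60'; python3 -m crank '-0.15 0 0 0 0 0 60;-0.3 0 0 0 0 0 60';python3 -m crank '-0.15 0 0 0 0 0 60;-0.3 0 0 0 0 0 60'
```

```text
time: 5.52
ee_pos: [0.6156, -0.0881, 0.0235]
eef_rot: [0.037, 0.999, 0.0, -0.001]
ft_force: [-3.5, 0.2, 0.3]
finger_gap: 0.0517
finger_force: 1.7
time: 5.68
ee_pos: [0.6184, -0.0884, 0.0236]
eef_rot: [0.037, 0.999, 0.0, -0.001]
ft_force: [-4.0, 1.0, 0.0]
finger_gap: 0.0515
finger_force: 1.8
time: 5.85
ee_pos: [0.6193, -0.0886, 0.0235]
eef_rot: [0.037, 0.999, 0.001, -0.003]
ft_force: [-10.3, 1.3, 7.1]
finger_gap: 0.0513
finger_force: 5.2
```

```bash
python3 -m crank '-0.15 0 0 0 0 0 60;-0.15 0 0 0 0 0 60;-0.15 0 0 0 0 0 60'; python3 -m crank '-0.15 0 0 0 0 0 60;-0.15 0 0 0 0 0 60;-0.15 0 0 0 0 0 60'
```

```text
time: 6.1
ee_pos: [0.6193, -0.0886, 0.0235]
eef_rot: [0.037, 0.999, 0.001, -0.005]
ft_force: [-10.7, 0.4, 6.8]
finger_gap: 0.0512
finger_force: 5.5
time: 6.35
ee_pos: [0.6194, -0.0886, 0.0235]
eef_rot: [0.037, 0.999, 0.001, -0.006]
ft_force: [-14.2, 2.5, 9.9]
finger_gap: 0.0512
finger_force: 7.0
```

```bash
python3 -m crank '1 0 0 0 0 0 60;2 0 0 0 0 0 60;3 0 0 0 0 0 60;4 0 -4 0 0 0 60;4 0 -8 0 0 0 60;4 0 -12 0 0 0 60;4 0 -13 0 0 0 60'
python3 - <<'E'
from h import *
print(np.round(robot.observe()['joint_positions'],2))
row([.51,.165,.16],86.8,-10)
row([.51,.165,.16],266.8,10)
E
```

```text
time: 6.93
ee_pos: [0.5909, -0.0877, 0.162]
eef_rot: [0.037, 0.999, -0.001, 0.009]
ft_force: [0.4, -0.2, 1.4]
finger_gap: 0.0512
finger_force: 0.0
[-0.29  0.5   0.59  1.54 -0.29  1.18  1.85]
[ 9.93 24.61 -0.  ] [ 0.148 -0.123  1.547] | at [ 0.5909 -0.0877  0.162 ] F [ 0.4 -0.2  1.4] t 6.9333 gap 0.05116870669186435
[ 9.93 24.61 -0.  ] [ 0.124  0.149 -1.586] | at [ 0.5909 -0.0877  0.162 ] F [ 0.4 -0.2  1.4] t 6.9333 gap 0.05116870669186435
```

```bash
python3 -m crank '9.9 24.6 0 0.148 -0.123 1.547 60;9.9 24.6 0 0.148 -0.123 1.547 60;9.9 24.6 0 0.148 -0.123 1.547 60;9.9 24.6 0 0.148 -0.123 1.547 60;9.9 24.6 0 0.148 -0.123 1.547 60;9.9 24.6 0 0.148 -0.123 1.547 60;9.9 24.6 0 0.148 -0.123 1.547 60;9.9 24.6 0 0.148 -0.123 1.547 60'
python3 - <<'E'
from h import *
row([.51,.165,.16],86.8,-10)
E
```

```text
time: 7.6
ee_pos: [0.5032, 0.1773, 0.1536]
eef_rot: [0.463, 0.885, -0.039, 0.032]
ft_force: [-0.2, 0.7, -0.4]
finger_gap: 0.0512
finger_force: 0.0
[-1.45 -0.16 -0.5 ] [ 0.05  -0.066  0.661] | at [0.5032 0.1773 0.1536] F [-0.2  0.7 -0.4] t 7.6 gap 0.051188028656044146
```

```bash
python3 -m crank '0 0 0 0.05 -0.066 0.661 60;0 0 0 0.05 -0.066 0.661 60;0 0 0 0.05 -0.066 0.661 60;0 0 0 0.05 -0.066 0.661 60;0 0 0 0.05 -0.066 0.661 60;0 0 0 0.05 -0.066 0.661 60;0 0 0 0.05 -0.066 0.661 60'
python3 - <<'E'
from h import *
ims=[]
for c in ('top','side'):
    f=grab(c); P=cloud(f); y0,x0=(80,240) if c=='top' else (150,240)
    ims.append(cv2.resize(f['img'][y0:y0+120,x0:x0+120],(400,400),interpolation=cv2.INTER_CUBIC))
    for n in('punch','mug'):
      for d in robot.regions_of(n,c)[:1]:
        q=P[d['region']];q=q[~np.isnan(q[:,0])]
        if n=='mug': print(c,n,cv2.minEnclosingCircle(q[q[:,2]>.066][:,:2].astype(np.float32))); continue
        for lo,hi in((.02,.032),(.032,.07)):
            a=q[(q[:,2]>lo)&(q[:,2]<hi)]; print(c,d['score'],len(a),cv2.minAreaRect(a[:,:2].astype(np.float32)*1000))
cv2.imwrite('pics/b4.png',np.hstack(ims)[:,:,::-1])
D=np.array([.481,-.286,0])-[.5015,.083,0];D/=np.linalg.norm(D);print(D)
row(np.array([.5015,.083,.035])-D*.072,86.8,-10)
E
```

```text
time: 8.18
ee_pos: [0.5061, 0.1679, 0.1541]
eef_rot: [0.726, 0.682, -0.065, 0.063]
ft_force: [0.4, -0.2, 0.9]
finger_gap: 0.0514
finger_force: 0.0
top 0.55 175 ((664.8947143554688, -89.00578308105469), (97.49063873291016, 70.46773529052734), 85.82738494873047)
top 0.55 727 ((664.3714599609375, -89.29228973388672), (87.24947357177734, 64.70256042480469), 86.23008728027344)
top mug ((0.5015828013420105, 0.08184707164764404), 0.03762248530983925)
side 0.76 251 ((663.313232421875, -91.4238510131836), (102.76554870605469, 71.94977569580078), 85.87452697753906)
side 0.76 481 ((666.037353515625, -89.8430404663086), (88.60218811035156, 66.66634368896484), 86.25096130371094)
side mug ((0.0, 0.0), 0.0)
[-0.05547002 -0.99846035  0.        ]
[ 1.    0.16 11.91] [-0.002  0.007 -0.006] | at [0.5047 0.1666 0.1539] F [1.1 0.3 0.9] t 8.4833 gap 0.05135032115811844
```

View pics/b4.png

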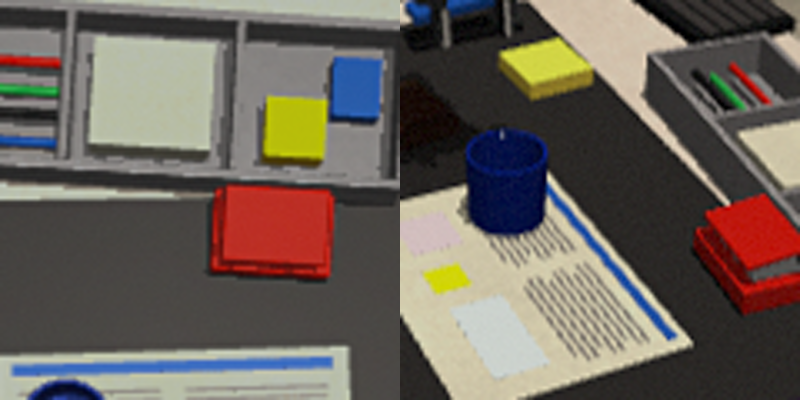

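The punch sits flush at the organiser (top view around (270,230), parallel with the face), and the mug is untouched. Next I descend behind the mug.

```bash
python3 -m crank '1 0.2 3 0 0 0 60;1 0.2 6 0 0 0 60;1 0.2 9 0 0 0 60;1 0.2 11.9 0 0 0 60;1 0.2 11.9 0 0 0 60;1 0.2 11.9 0 0 0 60'
python3 - <<'E'
from h import *
row([.481+.0555*.04,-.286+.040,.035],86.8,-10)
print(np.round(robot.observe()['joint_positions'],2))
f=grab('side');cv2.imwrite('pics/s5.png',cv2.resize(f['img'][130:270,200:400],(800,560))[:,:,::-1])
E
```

```text
time: 8.98
ee_pos: [0.5046, 0.1541, 0.0342]
eef_rot: [0.726, 0.681, -0.068, 0.061]
ft_force: [0.2, 0.3, -0.1]
finger_gap: 0.0512
finger_force: 0.0
[-39.41   0.41   7.23] [-0.005  0.009 -0.007] | at [0.5046 0.1541 0.0342] F [ 0.2  0.3 -0.1] t 8.9833 gap 0.051237498444316944
[-1.04  0.69  0.87  1.78 -0.41  0.98 -0.1 ]
```

View pics/s5.png

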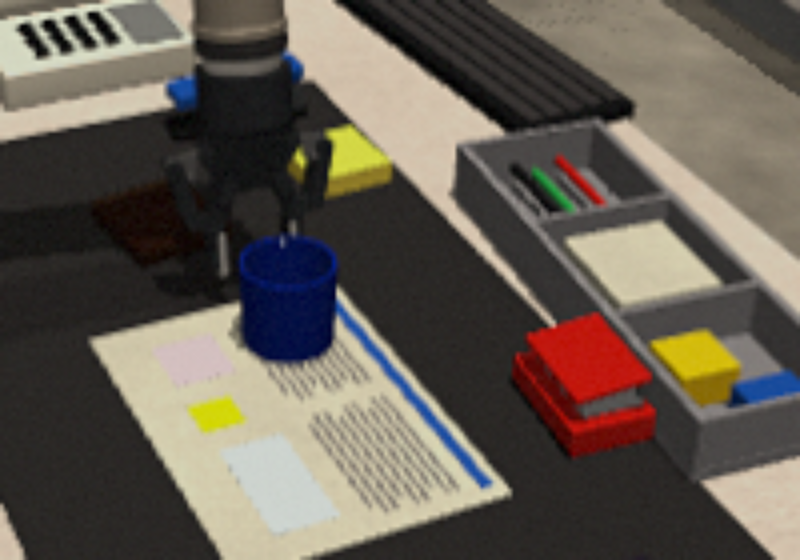

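```bash
python3 -m crank '-1 0 0.18 0 0 0 60;-2 0 0.36 0 0 0 60;-3 0 0.54 0 0 0 60;-4 0 0.72 0 0 0 60;-5 0 0.9 0 0 0 60;-6 0 1.1 0 0 0 60;-7 0 1.3 0 0 0 60;-8 0.1 1.45 0 0 0 60'
cat > m.py <<'E'
from h import *
row([.481+.0555*.04,-.286+.040,.035],86.8,-10)
for c in('top','side'):
    f=grab(c);P=cloud(f)
    for d in robot.regions_of('mug',c)[:1]:
        q=P[d['region']];q=q[~np.isnan(q[:,0])]; print(c,np.round(d['score'],2),np.percentile(q,[2,98],axis=0).round(3).tolist())
cv2.imwrite('pics/last.png',cv2.resize(f['img'][170:360,180:450],(796,560))[:,:,::-1])
E
python3 m.py
```

```text
time: 9.7
ee_pos: [0.5023, 0.0748, 0.0357]
eef_rot: [0.726, 0.682, -0.065, 0.061]
ft_force: [-0.0, 4.0, 2.4]
finger_gap: 0.0513
finger_force: 2.7
[-31.61   0.06   5.78] [-0.001  0.004 -0.005] | at [0.5023 0.0748 0.0357] F [-0.   4.   2.4] t 9.7 gap 0.05125231856872589
top 0.94 [[0.465, 0.005, 0.004], [0.534, 0.065, 0.076]]
side 0.63 [[0.462, -0.003, 0.007], [0.532, 0.071, 0.075]]
```

View pics/last.png

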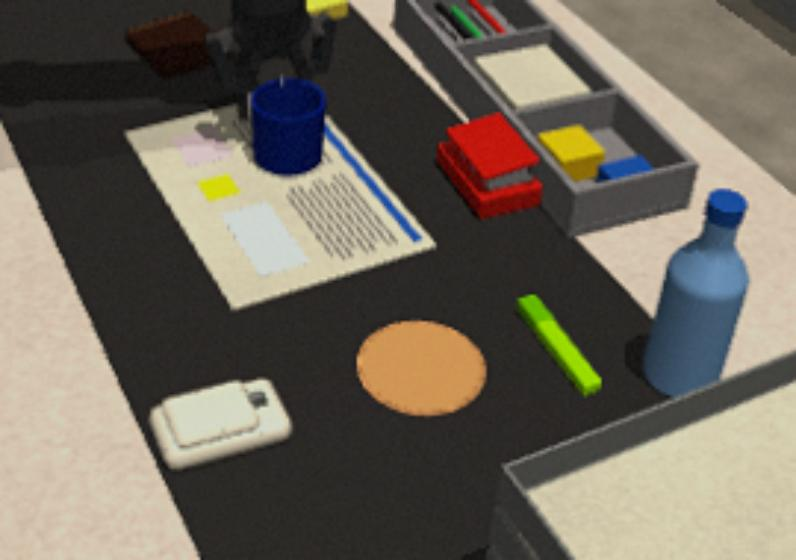

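```bash
python3 -m crank '-1.2 0 0.22 0 0 0 60;-2.4 0 0.44 0 0 0 60;-3.6 0 0.66 0 0 0 60;-4.8 0 0.88 0 0 0 60;-6 0 1.1 0 0 0 60;-7.2 0 1.32 0 0 0 60;-8.4 0 1.54 0 0 0 60;-9.6 0 1.76 0 0 0 60'
python3 m.py
python3 -m crank '-1.2 0 0.22 0 0 0 60;-2.4 0 0.44 0 0 0 60;-3.6 0 0.66 0 0 0 60;-4.8 0 0.88 0 0 0 60;-6 0 1.1 0 0 0 60;-7.2 0 1.32 0 0 0 60;-8.4 0 1.54 0 0 0 60;-9.6 0 1.76 0 0 0 60'
python3 m.py
```

```text
time: 10.57
ee_pos: [0.4949, -0.0252, 0.035]
eef_rot: [0.726, 0.682, -0.067, 0.062]
ft_force: [0.9, 1.3, -1.1]
finger_gap: 0.051
finger_force: 1.1
[-21.74   0.23   4.01] [-0.003  0.008 -0.007] | at [ 0.4949 -0.0252  0.035 ] F [ 0.9  1.3 -1.1] t 10.5667 gap 0.050990181627836625
top 0.56 [[0.459, -0.097, 0.004], [0.527, -0.037, 0.077]]
side 0.8 [[0.454, -0.102, 0.004], [0.526, -0.019, 0.075]]
time: 11.43
ee_pos: [0.4885, -0.1229, 0.0351]
eef_rot: [0.726, 0.681, -0.067, 0.061]
ft_force: [0.5, 1.4, -1.0]
finger_gap: 0.051
finger_force: 0.9
[-12.11   0.26   2.24] [-0.003  0.008 -0.008] | at [ 0.4885 -0.1229  0.0351] F [ 0.5  1.4 -1. ] t 11.4333 gap 0.05101178991002642
top 0.91 [[0.452, -0.195, 0.004], [0.521, -0.136, 0.079]]
side 0.72 [[0.448, -0.2, 0.003], [0.518, -0.127, 0.074]]
```

```bash
python3 -m crank '-1.2 0 0.22 0 0 0 60;-2.4 0 0.44 0 0 0 60;-3.6 0 0.66 0 0 0 60;-4.8 0.1 0.88 0 0 0 60;-6 0.1 1.1 0 0 0 60;-7.2 0.1 1.32 0 0 0 60;-8.3 0.1 1.52 0 0 0 60;-9.2 0.2 1.7 0 0 0 60'
python3 -m crank '-0.7 0 0.13 0 0 0 60;-1.3 0 0.24 0 0 0 60;-1.8 0 0.33 0 0 0 60;-2.2 0 0.4 0 0 0 60;-2.5 0 0.46 0 0 0 60;-2.7 0 0.5 0 0 0 60;-2.7 0 0.5 0 0 0 60'
python3 m.py
```

```text
time: 12.3
ee_pos: [0.485, -0.214, 0.0347]
eef_rot: [0.726, 0.682, -0.067, 0.061]
ft_force: [-0.3, 1.3, -1.3]
finger_gap: 0.0509
finger_force: 0.9
time: 12.88
ee_pos: [0.4835, -0.2425, 0.0352]
eef_rot: [0.726, 0.682, -0.067, 0.062]
ft_force: [1.1, 1.8, -1.4]
finger_gap: 0.0513
finger_force: 0.8
[-0.34 -0.01  0.08] [-0.003  0.008 -0.007] | at [ 0.4835 -0.2425  0.0352] F [ 1.1  1.8 -1.4] t 12.8833 gap 0.051254068777996355
top 0.59 [[0.446, -0.316, 0.009], [0.485, -0.284, 0.076]]
side 0.71 [[0.443, -0.316, 0.005], [0.514, -0.243, 0.074]]
```

View pics/last.png

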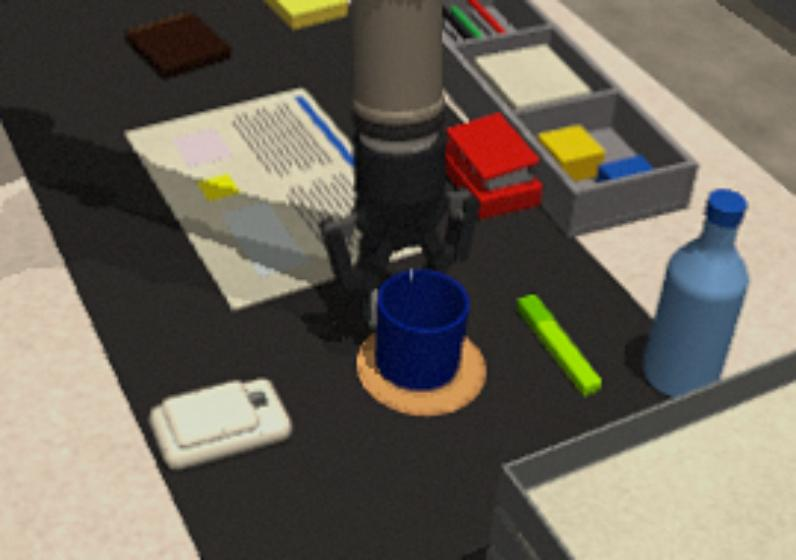

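The mug stands on the coaster, about 6 mm short of centre towards the arm (crop pixel (420,340)). I'll nudge it on, then retract.

```bash
python3 -m crank '-0.3 0 0.05 0 0 0 60;-0.6 0 0.1 0 0 0 60;-0.6 0 0.1 0 0 0 60'
python3 -m crank '1 0 -0.18 0 0 0 60;2.5 0 -0.45 0 0 0 60;4.5 0 -0.8 0 0 0 60;7 0 -1.3 0 0 0 60;8 0 -1.5 0 0 0 60;8 0 -5 0 0 0 60;8 0 -9 0 0 0 60;8 0 -13 0 0 0 60'
python3 -m crank '4 4 -3 0 0 0 60;8 4 -5 0 0 0 60;12 4 -5 0 0 0 60;16 4 -5 0 0 0 60;20 4 -5 0 0 0 60;20 4 -5 0 0 0 60;20 4 -5 0 0 0 60'
python3 m.py; python3 - <<'E'
from h import *
f=grab('top');P=cloud(f)
for n in ['mug','punch','coaster','wallet','mouse','highlighter','notes','stapler','bottle']:
    for d in robot.regions_of(n,'top')[:1]:
        q=P[d['region']];q=q[~np.isnan(q[:,0])]
        print(n,round(d['score'],2),np.median(q,0).round(4),(cv2.minEnclosingCircle(q[q[:,2]>.066][:,:2].astype(np.float32)) if n=='mug' else ''),cv2.minAreaRect(q[q[:,2]>.01][:,:2].astype(np.float32)*1000) if n=='punch' else '')
cv2.imwrite('pics/t9.png',cv2.resize(f['img'][90:270,170:470],(800,480))[:,:,::-1])
E
```

```text
time: 13.33
ee_pos: [0.4834, -0.2488, 0.0354]
eef_rot: [0.726, 0.682, -0.067, 0.062]
ft_force: [0.3, 1.0, -2.0]
finger_gap: 0.0511
finger_force: 0.8
time: 14.0
ee_pos: [0.4889, -0.1462, 0.1495]
eef_rot: [0.726, 0.682, -0.068, 0.062]
ft_force: [0.8, 1.1, 0.2]
finger_gap: 0.0514
finger_force: 0.0
time: 14.58
ee_pos: [0.5428, 0.0635, 0.1598]
eef_rot: [0.722, 0.686, -0.066, 0.061]
ft_force: [-0.3, -0.2, -0.5]
finger_gap: 0.0513
finger_force: 0.0
[-28.47  -4.3   17.9 ] [-0.002  0.006  0.004] | at [0.5428 0.0635 0.1598] F [-0.3 -0.2 -0.5] t 14.5833 gap 0.05134235442751932
top 0.76 [[0.448, -0.319, 0.004], [0.514, -0.248, 0.075]]
side 0.59 [[0.443, -0.322, 0.003], [0.515, -0.25, 0.074]]
mug 0.95 [ 0.4836 -0.2934  0.0231] ((0.48145538568496704, -0.28581884503364563), 0.03838365152478218) 
punch 0.86 [ 0.6604 -0.0869  0.0512]  ((665.8861083984375, -89.36508178710938), (98.61426544189453, 71.77859497070312), 85.48522186279297)
coaster 0.8 [ 0.4624 -0.2637  0.0021]  
wallet 0.74 [0.4708 0.3048 0.0191]  
mouse 0.83 [ 0.2993 -0.2804  0.0287]  
highlighter 0.51 [ 0.5983 -0.317   0.0148]  
notes 0.69 [0.644  0.3056 0.0209]  
stapler 0.91 [0.593  0.4206 0.0511]  
bottle 0.93 [ 0.6717 -0.3719  0.1239]
```

View pics/t9.png

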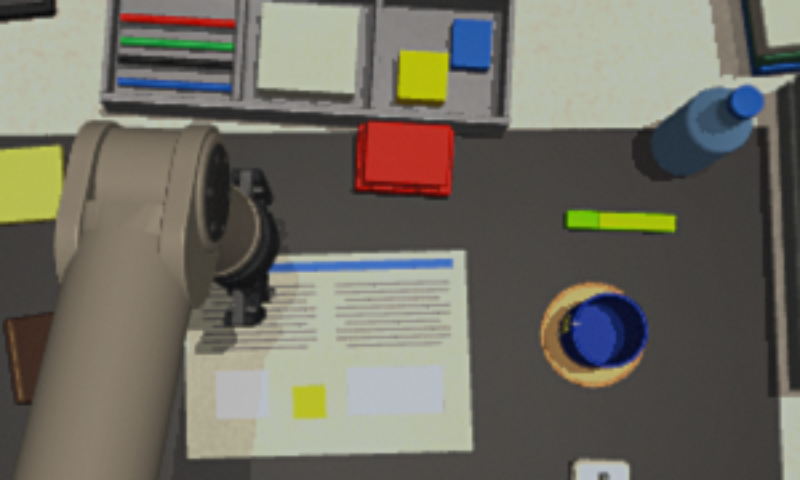

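The punch is flush at (405,160), the mug is centred on the coaster at (600,333), nothing else has moved, and the robot is clear of everything.

```bash
python3 -c "
from plant import robot
print(robot.job_done())"
```

```text
the job is handed in; nothing more can be done
None
```

The job is handed in at about 15 s: the punch was pushed first and is flush against the organiser, the mug is centred on the coaster to within about 1 mm, and nothing else was moved.

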